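# Hang a stray ruler back on the shop's prong rack

## Robot

A 6-joint arm with a two-finger parallel gripper is mounted at the origin on the work surface. World frame = base frame: x ahead of the robot, y to its left, z up, the work surface at z = 0. Lengths are in m, angles in rad, forces in N, time in s.
With the tool pointing down it reaches from about 0.25 to 0.775 m from the base axis. Payload 4 kg.
Tool frame: the origin (TCP) lies midway between the tips of the shut fingers; the grasp point (between the pads) lies 19 mm behind it; z points along the fingers, y is the line along which they close (so a half turn about z gives the same grasp; the last joint's range is limited). The gripper opens to 94 mm and grips with 3 to 60 N. Pads are 16 mm wide; open, the fingers measure 119 mm over their backs; the gripper's body (75 mm by 177 mm) begins 78 mm behind the grasp point.
Start: joints at [-1.407, 0.087, 1.371, -0, 1.684, -0.103], TCP at [0.145, -0.531, 0.206] pointing down, gripper open.
Joint ranges: [-3.1, 3.1], [-0.76, 2.03], [0.27, 2.55], [-1.08, 4.22], [0.17, 2.65], [-2.57, 2.57]. Speed limits (rad/s): [2.79, 2.79, 3.14, 3.14, 3.14, 3.14].

## Interface

Orientations are given as a unit quaternion [w, x, y, z].
In Python, from bench import telemetry, get_image, job gives the robot as it stands.
- The arm moves only by the shell command python3 -m crank 'ROWS'. ROWS is JSON, a list of rows, each an object of numbers: "fingers": the gripper command: -1 is shut, 1 is fully open, values between are in proportion; "dx", "dy", "dz": the shift along the tool's x, y, z normalised to -1 to 1, where 1 is 100 mm; "wx", "wy", "wz": the turn, a rotation vector about the tool's x, y, z normalised to -1 to 1, where 1 is 0.5 rad. A call has 1 to 12 rows; each row is the pose to reach, as a shift and turn from the pose commanded when the call began, along the tool's axes at that moment; what a row does not reach only later rows make up. A row lasts 1/8 s, in which the tool goes at most 62.5 mm and 10.7 degrees, less where a joint would pass 70% of its speed; a pose out of reach is approached as far as the arm can. A call with a number of a shift or a turn outside -1 to 1 is refused whole. A call with a gripper value outside its range is refused whole. The fingers move at their own pace and stop on an object; the grip force is fixed at half the most. Time passes only in rows, so rows that repeat a pose let the fingers close. It gives the time, the measured TCP pose, the force, the opening and the grip force at its end, in the units of the state.
- telemetry.read_state(): the state, without advancing time (a new reading comes with each control period).
- get_image(name): name is "scene" or "top"; returns a dict with "color" (420x560x3 uint8, red, green, blue), "depth" (420x560 float32, m along the optical axis (not along the pixel's ray), 0 where there is no reading), "mtx" (3x3 intrinsics, pixels), "world_to_cam" (4x4, takes a point from world to camera coordinates). Camera axes: x right, y down, z forward; pixel columns grow to the right and rows downward; lengths in m; the calibration is good to about 2 mm. A picture is of the moment at which its call begins.
- job.job_done(): hands the job in; it is judged then, once.
The state is a dict: "t": time; "qpos": joint angles; "dq": joint speeds; "tau": joint torques, N m; "ee_pos": TCP position; "tcp_rot": TCP orientation; "ft_force": force on the tool from outside, world axes, zero at the start; "wrist_torque": the same for the moment, N m; "width": finger opening in m; "finger_force": force on a finger pad.
Only numpy, scipy, OpenCV 4.12 (cv2) and the standard library are available. Lean on these libraries where they do the work, as an engineer would, in place of code of your own. Each camera call takes 0.05 s, during which the arm holds its last target. There are 200 camera calls.

## Task

A ruler has been pushed under the low shelf on the stationery counter, hang-hole end first: draw it right out, lay it flat on the free counter and let go. Then take it from above by its hole end, lift it, ease your grip so that it swings down to hang straight below the fingers, clamp it firmly again, and hang it by its hole on the rack's empty prong, well past the upturned tip, and leave it hanging there at rest. Leave the tape, the stapler, the pencil pot and the things on the other prongs as they are.

Things in the scene. Friction and masses are not known exactly. Their poses are not given: they have to be found in the camera images.
- ruler_eye (a point): centre (half-way through the thickness) of the 14 mm hang hole of the bare aluminium ruler, 18 mm from the ruler's rounded end, on its centre line. Axes: x along the ruler, out through the hole end; y across its width; z out of the graduated face. At the start the ruler lies flat, graduations up, this hole end out of sight under the low shelf and its square end sticking out in front
- ruler_centre (a point): middle of the same ruler, same axes: 220 mm long, 36 wide, 6 thick, about 130 g. It is 92 mm from the hole's centre (x = -0.092 from ruler_eye), 110 mm from the square end. Pinched across its width near an end with 60 N it stays level; as they ease open by 1 to 2 mm it turns about the pinch: it starts to swing at a grip of 10 to 25 N, hangs plumb at 2 to 6 N, drops below 1 N
- shelf: fixed white low display shelf, 310 mm wide (y), 220 mm deep (x), open at the front (-x). Origin on the counter at the middle of its front edge; x points inward. Clear height under its board 70 mm, board top at 85 mm, notebooks and pen boxes on it up to 140 mm high. It spans x -0.004 to 0.22, y -0.155 to 0.155
- rack: fixed steel prong rack. Origin on the counter under its crossbar. Base plate x -0.085 to 0.045, y -0.17 to 0.17, 10 mm high. Crossbar (25 mm high) along y at 270 mm height, x 0.007 to 0.017; posts at y = +-0.155, x = 0.012, up to 294 mm. Three prongs stick out to -x at y = -0.098, 0 and 0.098: one is empty, the others carry the magnifier and the scraper
- prong_free: the empty prong of the rack: a steel wire 5 mm thick. Origin at its root, on the wire's axis, 270 mm above the counter. It sticks out to -x: its axis runs straight from (0, 0, 0) to (-0.085, 0, 0.006) m, then is upturned to its tip at (-0.100, 0, 0.016) m. z is up
- magnifier_lens (a point): centre of the lens (68 mm wide, 10 mm thick) of the magnifier that hangs on another prong, 138 mm above this point is its hang hole; z up, x along the prong
- scraper_blade (a point): centre of the 52 mm wide steel blade of the scraper that hangs on the remaining prong, its hang hole 157 mm above this point; the blade reaches 30 mm lower; z up, x along the prong
- tape_centre (a point): centre of a roll of grey tape lying flat on the counter near the ruler, 72 mm across, 24 mm high
- stapler_centre (a point): centre of a black stapler standing on the counter on the other side of the ruler, 120 mm long (its x), 38 mm wide, 52 mm high; this point is 24 mm up
- pot_centre (a point): centre of a dark pencil pot, 72 mm across and 100 mm high (this point is 50 mm up), with pencils to 180 mm above the counter
Not all that is in view belongs to the job. What is shaped like the part that bears ruler_eye but red or turquoise is not meant.

How it is judged:
On the way, in this order (a step that is already met when the one before it is completed fails the run):
1. the ruler is drawn right out from under the shelf, laid flat on the counter and let go (x of ruler_eye in the frame of shelf below -0.02 m and height (world z) of ruler_eye below 0.012 m and angle between ruler_eye's own z axis and vertical below 0.1 rad and contact force between the fingers and ruler below 0.5 N), for 0.15 s.
2. taken from above by its hole end and lifted, the ruler hangs straight down in the downward-pointing gripper, hole end up and clear of the counter, and is clamped firmly again (angle between ruler_eye's own x axis and vertical below 0.25 rad and height (world z) of ruler_eye above 0.215 m and angle between the grasp point's own z axis and vertical above 2.2 rad and distance between the grasp point and ruler_eye below 0.06 m and contact force between the fingers and ruler above 25 N), for 0.2 s.
At the end, for the whole second after the job is handed in: the ruler hangs by its hole on the empty prong, hole end up, within 0.12 rad of vertical, at rest (under 0.03 m/s) and released: the hole's centre 8 to 80 mm from the prong's root along it (past the upturned tip), within 7 mm of it sideways and from 10 mm below to 6 mm above the root's height (x of ruler_eye in the frame of prong_free between -0.08 and -0.008 m and y of ruler_eye in the frame of prong_free between -0.007 and 0.007 m and z of ruler_eye in the frame of prong_free between -0.01 and 0.006 m and angle between ruler_eye's own x axis and vertical below 0.12 rad and linear speed of ruler below 0.03 m/s and contact force between the fingers and ruler below 0.1 N); the robot touches nothing.
It fails at once if the tape roll is knocked out of place (moved over 20 mm) (distance of tape_centre from where it was at the start of the episode above 0.02 m).
It fails at once if the stapler is knocked out of place (moved over 20 mm) (distance of stapler_centre from where it was at the start of the episode above 0.02 m).
It fails at once if the pencil pot is knocked out of place (moved over 20 mm) (distance of pot_centre from where it was at the start of the episode above 0.02 m).
It fails at once if the hanging magnifier is knocked about (moved over 35 mm) (distance of magnifier_lens from where it was at the start of the episode above 0.035 m).
It fails at once if the hanging scraper is knocked about (moved over 35 mm) (distance of scraper_blade from where it was at the start of the episode above 0.035 m).
It also fails if it takes over 72 s, if anything falls off the work surface, if the arm or the gripper's body presses on something with over 40 N, if the wrist force passes 120 N, or if a joint passes its speed limit or range.

## Working session

There is one attempt and no reset: what is moved stays moved. The work goes in short steps, Python scripts to look and compute and a shell command to move; the robot and the scene stay as the last step left them, time stands still between calls to the robot, and variables do not carry over. Pictures are saved under pics/ and viewed, at most 10 in all, crops included, and the job is handed in when it is done.

```bash
mkdir -p pics; ls; python3 - <<'E'
from bench import telemetry,get_image
import cv2,numpy as np
for n in("scene","top"):
    d=get_image(n); np.savez(f"pics/{n}0.npz",**d)
    cv2.imwrite(f"pics/{n}0.png",cv2.resize(d["color"][...,::-1],(800,600)))
    print(n,d["mtx"].round(1).tolist(),d["world_to_cam"].round(3).tolist())
print(telemetry.read_state())
E
```

```text
pics
scene [[379.0, 0.0, 280.7], [0.0, 379.0, 197.1], [0.0, 0.0, 1.0]] [[0.396, 0.918, 0.015, -0.199], [0.729, -0.305, -0.613, -0.376], [-0.558, 0.254, -0.79, 1.546], [0.0, 0.0, 0.0, 1.0]]
top [[482.4, 0.0, 285.2], [0.0, 482.4, 213.5], [0.0, 0.0, 1.0]] [[-0.002, -1.0, -0.023, -0.025], [-0.993, 0.004, -0.114, 0.661], [0.114, 0.022, -0.993, 1.759], [0.0, 0.0, 0.0, 1.0]]
{'t': 0.1, 'qpos': array([-1.40707007e+00,  8.79020395e-02,  1.37207349e+00, -4.21362843e-05,
        1.68359138e+00, -1.03109469e-01]), 'dq': array([ 6.10371514e-05, -2.57022920e-03, -3.45252759e-03,  1.96566152e-04,
       -1.75273461e-03, -5.04119579e-04]), 'tau': array([ 2.10994134e-03, -3.41252124e+01, -3.03301048e+01,  7.19696190e-02,
        3.03722033e-02, -9.21030369e-05]), 'ee_pos': array([ 0.14492139, -0.53006293,  0.2044248 ]), 'tcp_rot': array([-9.86044387e-04,  9.91112861e-01,  1.33020005e-01, -5.08407864e-05]), 'ft_force': array([-0.58956722,  0.13797498,  0.04388954]), 'wrist_torque': array([-0.00069903, -0.04163349, -0.03384937]), 'finger_force': 0.0, 'width': 0.09402459505040404}
```

View pics/scene0.png

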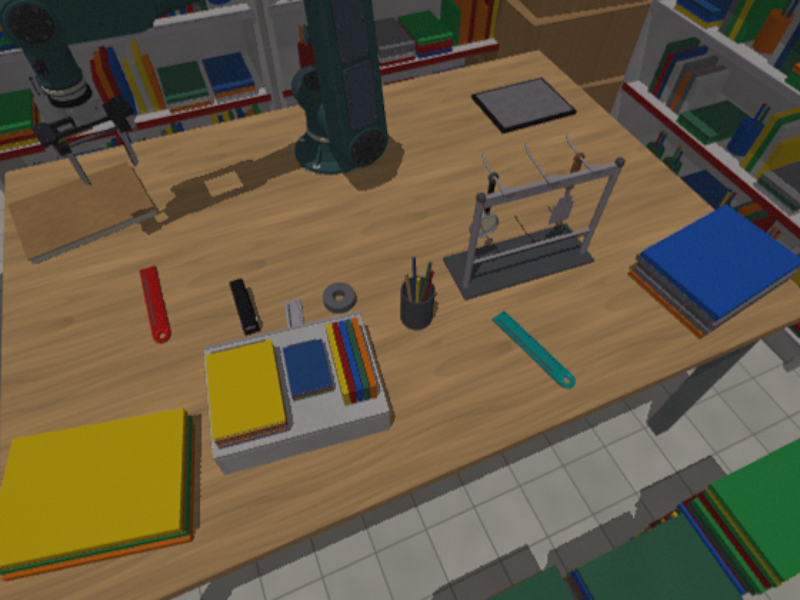

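View pics/top0.png

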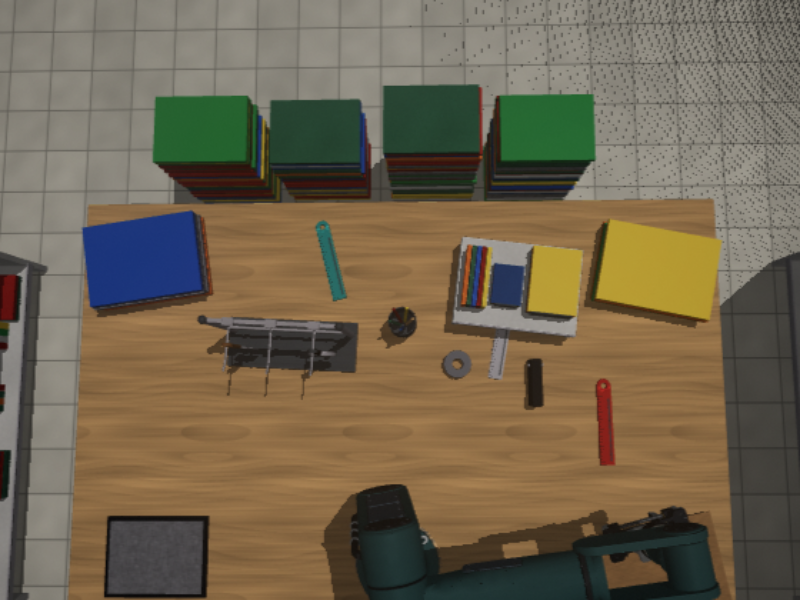

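The bare aluminium ruler is the grey piece at (497,352) in the top picture and (294,312) in the scene picture. It sticks out from the white shelf, between the tape (457,364) and the stapler (535,382). The red ruler (605,420) and the turquoise one (330,260) are the same shape but not meant. Of the three prongs in the top picture (228, 268, 312), the middle one looks empty. I'll confirm both in a crop and measure.

```bash
cat > h.py <<'E'
import numpy as np,cv2
def cloud(d):
    z=d["depth"]; v,u=np.indices(z.shape); K=d["mtx"]
    c=np.stack([(u-K[0,2])/K[0,0]*z,(v-K[1,2])/K[1,1]*z,z],-1)
    T=np.linalg.inv(d["world_to_cam"]); p=c@T[:3,:3].T+T[:3,3]
    p[z==0]=np.nan; return p
def proj(d,p):
    p=np.atleast_2d(p); T=d["world_to_cam"]; c=p@T[:3,:3].T+T[:3,3]; q=c@d["mtx"].T; return q[:,:2]/q[:,2:]
def rect(p):
    r=cv2.minAreaRect(p[:,:2].astype(np.float32)*1000); return [np.round(x,1) for x in (r[0],r[1],r[2])]
E
python3 - <<'E'
from h import *
S=dict(np.load("pics/scene0.npz"));T=dict(np.load("pics/top0.npz"))
a=cv2.resize(T["color"][210:290,130:430,::-1],(800,213),interpolation=cv2.INTER_CUBIC)
b=cv2.resize(S["color"][85:215,190:440,::-1],(700,364),interpolation=cv2.INTER_CUBIC)
im=np.zeros((590,800,3),np.uint8); im[:213]=a; im[220:584,:700]=b; cv2.imwrite("pics/crop1.png",im)
def comp(d,name,boxuv,zlo,zhi,k=0.7,white=None):
    p=cloud(d); u0,v0,u1,v1=[int(x*k) for x in boxuv]
    q=p[v0:v1,u0:u1].reshape(-1,3); col=d["color"][v0:v1,u0:u1].reshape(-1,3).astype(int)
    m=(q[:,2]>zlo)&(q[:,2]<zhi)
    if white: m&=white(col)
    q=q[m]; print(name,len(q),rect(q),"z",np.round(np.percentile(q[:,2],[5,50,95]),4)); return q
grey=lambda c:(c.max(1)-c.min(1)<25)&(c.mean(1)>100)
comp(T,"table",(420,400,520,440),-.02,.02)
comp(T,"ruler",(483,325,515,385),-.01,.02,white=grey)
comp(T,"tape",(435,340,480,385),.012,.04)
comp(T,"stapler",(518,350,550,412),.02,.07)
comp(T,"shelf",(440,230,590,340),.06,.1)
comp(T,"shelfall",(440,230,590,340),.06,.2)
comp(T,"pot",(380,300,420,342),.06,.2)
comp(T,"rackbase",(200,310,365,380),.003,.025)
comp(T,"rackbar",(190,305,365,400),.27,.32)
comp(T,"prongs",(190,340,365,400),.2,.32)
comp(S,"S bar",(430,130,640,300),.255,.32)
comp(S,"S ruler",(280,295,306,325),-.01,.02,white=grey)
comp(S,"S tape",(320,280,360,315),.015,.04)
comp(S,"S stapler",(225,275,265,335),.035,.07)
comp(S,"S shelf",(200,310,395,475),.07,.095)
E
```

```text
table 1954 [array([ 364.2, -187.5]), array([258.2, 100.3]), np.float64(89.9)] z [-0.0073 -0.0001  0.0075]
ruler 237 [array([ 524.5, -263.1]), array([ 35.7, 106.7]), np.float64(79.2)] z [-0.0007  0.006   0.0132]
tape 253 [array([ 509.3, -155.6]), array([70.8, 81.9]), np.float64(55.9)] z [0.0154 0.0241 0.0302]
stapler 288 [array([ 460.6, -355.7]), array([120.5,  33.5]), np.float64(1.7)] z [0.0346 0.0452 0.0536]
shelf 2222 [array([ 703.8, -309. ]), array([311.4, 226.2]), np.float64(83.5)] z [0.0771 0.0852 0.0928]
shelfall 5277 [array([ 703.8, -309. ]), array([311.4, 226.2]), np.float64(83.5)] z [0.0797 0.1126 0.137 ]
pot 145 [array([613.9, -15.1]), array([69. , 68.4]), np.float64(0.1)] z [0.0675 0.0997 0.1712]
rackbase 2770 [array([561.8, 308.8]), array([435.8, 182.1]), np.float64(89.9)] z [0.0036 0.0093 0.0169]
rackbar 591 [array([542.1, 276.7]), array([325.4, 122.1]), np.float64(87.5)] z [0.2723 0.2825 0.2919]
prongs 167 [array([518.4, 278.1]), array([214.6,  80.7]), np.float64(89.8)] z [0.2185 0.2761 0.2865]
S bar 1239 [array([545.6, 278.4]), array([329.1, 122.1]), np.float64(86.9)] z [0.2585 0.2758 0.287 ]
S ruler 160 [array([ 501.5, -259.6]), array([34. , 72.8]), np.float64(80.0)] z [0.0031 0.0058 0.0088]
S tape 308 [array([ 511.2, -157.1]), array([66.7, 71.7]), np.float64(69.1)] z [0.0187 0.0237 0.0269]
S stapler 336 [array([ 463. , -357.2]), array([ 29.9, 122. ]), np.float64(89.7)] z [0.0383 0.045  0.0511]
S shelf 3522 [array([ 704.3, -309.5]), array([310.3, 227.5]), np.float64(83.3)] z [0.0788 0.0848 0.0884]
```

View pics/crop1.png

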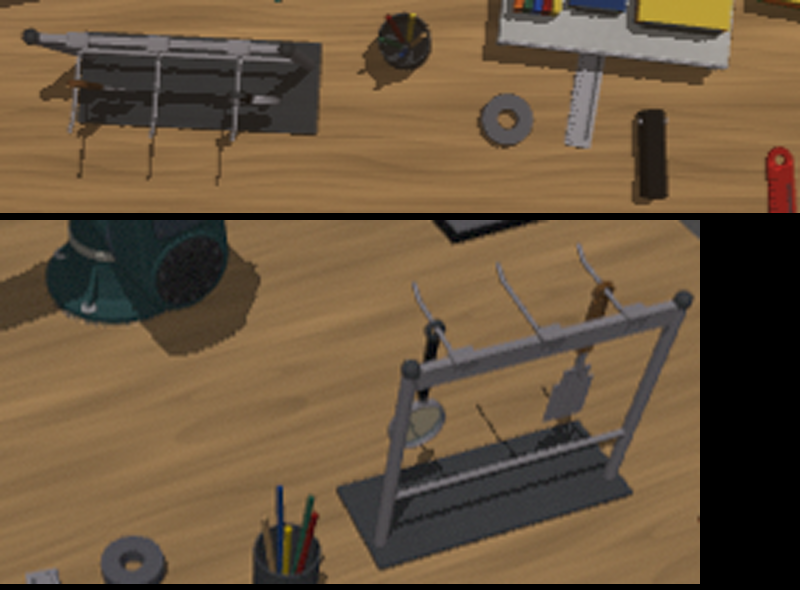

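The crops show bare aluminium with graduations for the ruler between tape and stapler, so it is the one meant. The middle prong (crop (155,110) and (515,300)) carries nothing; the magnifier hangs at the near prong and the scraper at the far one. Next I'll refine the ruler and the prong.

```bash
cat >> h.py <<'E'
def onplane(d,uv,h):
    uv=np.atleast_2d(uv).astype(float); T=np.linalg.inv(d["world_to_cam"]); K=np.linalg.inv(d["mtx"])
    r=np.c_[uv,np.ones(len(uv))]@K.T@T[:3,:3].T; s=(h-T[2,3])/r[:,2]; return (T[:3,3]+r*s[:,None])
def ruler(d,uvbox,h=.006):
    # grey-metal blob lying at height h inside a pixel box (full-res), -> centre,size,angle (mm,deg)
    u0,v0,u1,v1=uvbox; c=d["color"][v0:v1,u0:u1].astype(int)
    m=((c.max(2)-c.min(2)<28)&(c.mean(2)>95)).astype(np.uint8)
    p=cloud(d)[v0:v1,u0:u1]; m[p[...,2]>.03]=0
    n,l,s,_=cv2.connectedComponentsWithStats(m); k=1+s[1:,4].argmax()
    v,u=np.nonzero(l==k); q=onplane(d,np.c_[u+u0,v+v0],h); return q,rect(q)
E
python3 - <<'E'
from h import *
S=dict(np.load("pics/scene0.npz"));T=dict(np.load("pics/top0.npz"))
for d,b in((T,(335,225,362,272)),(S,(193,203,218,234))):
    q,r=ruler(d,b); print("ruler",len(q),r,"xmin",q[q[:,0].argmin()].round(4), "pca",np.linalg.svd(q[:,:2]-q[:,:2].mean(0))[2][0].round(3),"mean",q.mean(0).round(4))
for nm,d in(("T",T),("S",S)):
    p=cloud(d).reshape(-1,3); p=p[(p[:,0]>.4)&(p[:,0]<.75)&(p[:,1]>.08)&(p[:,1]<.48)]
    b=p[(p[:,2]>.25)&(p[:,2]<.3)&(p[:,0]>.55)]
    # robust bar line x=a+b*y
    A=np.c_[np.ones(len(b)),b[:,1]]; w=np.ones(len(b),bool)
    for _ in range(6):
        s=np.linalg.lstsq(A[w],b[w,0],rcond=None)[0]; w=abs(A@s-b[:,0])<.01
    print(nm,"bar x=a+b*y",s.round(4),"y range",np.percentile(b[w,1],[0,1,99,100]).round(4),w.sum())
    po=p[(p[:,2]>.284)&(p[:,2]<.31)&(p[:,0]>.55)]
    for sel in(po[:,1]<.25,po[:,1]>.33): print("  post",po[sel].mean(0).round(4) if sel.any() else None,sel.sum())
    pr=p[(p[:,2]>.262)&(p[:,2]<.31)&(p[:,0]<.55)]
    for y0 in(.18,.28,.38):
        c=pr[abs(pr[:,1]-y0)<.045]
        if len(c)>5: print("  prong",len(c),"mean",c.mean(0).round(4),"xmin",c[:,0].min().round(4),"ymed",np.median(c[:,1]).round(4),"fit",np.polyfit(c[:,0],c[:,1],1).round(3))
    ba=p[(p[:,2]>.006)&(p[:,2]<.02)]; print("  base",rect(ba))
E
```

```text
ruler 254 [array([ 524.5, -261.9]), array([ 35.6, 107.6]), np.float64(79.5)] xmin [ 0.4697 -0.268   0.006 ] pca [-0.983  0.183] mean [ 0.5237 -0.2618  0.006 ]
ruler 185 [array([ 506.7, -260.2]), array([34.9, 71. ]), np.float64(79.8)] xmin [ 0.4693 -0.2704  0.006 ] pca [ 0.984 -0.178] mean [ 0.507  -0.2597  0.006 ]
T bar x=a+b*y [0.579  0.0518] y range [0.1119 0.1152 0.4349 0.4372] 447
  post [0.5878 0.1685 0.2881] 91
  post [0.5996 0.3959 0.2883] 84
  prong 48 mean [0.5181 0.1823 0.277 ] xmin 0.4778 ymed 0.183 fit [-0.056  0.211]
  prong 36 mean [0.5165 0.2805 0.2783] xmin 0.4812 ymed 0.2806 fit [-0.054  0.308]
  prong 46 mean [0.5276 0.377  0.2783] xmin 0.4879 ymed 0.3781 fit [-0.09   0.425]
  base [array([574. , 279.5]), array([398.3, 348.9]), np.float64(89.7)]
S bar x=a+b*y [0.5847 0.0534] y range [0.1112 0.1135 0.4327 0.4398] 992
  post [0.5914 0.1574 0.2873] 83
  post [0.603  0.3994 0.2873] 64
  prong 67 mean [0.5212 0.1806 0.275 ] xmin 0.4795 ymed 0.1812 fit [-0.068  0.216]
  prong 36 mean [0.5145 0.2796 0.2773] xmin 0.4854 ymed 0.2796 fit [-0.055  0.308]
  prong 50 mean [0.528  0.3752 0.2753] xmin 0.4899 ymed 0.3769 fit [-0.132  0.445]
  base [array([584.5, 276.1]), array([323.6, 347.9]), np.float64(1.6)]
```

```bash
cat >> h.py <<'E'
from scipy.spatial.transform import Rotation as R
def need(p,yaw=None,s=None):
    from bench import telemetry
    s=s or telemetry.read_state(); w,x,y,z=s["tcp_rot"]; r=R.from_quat([x,y,z,w])
    print("t",round(s["t"],2),"tcp",s["ee_pos"].round(4),"toolx yaw",round(np.arctan2(*r.as_matrix()[1::-1,0]),4),"w",round(s["width"],4),"f",round(float(s["finger_force"]),1),"ft",s["ft_force"].round(1))
    out=(r.inv().apply(np.array(p)-s["ee_pos"])/.1).round(3)
    if yaw is not None:
        t=R.from_matrix(np.c_[[np.cos(yaw),np.sin(yaw),0],[np.sin(yaw),-np.cos(yaw),0],[0,0,-1]])
        print("shift",out,"turn",((r.inv()*t).as_rotvec()/.5).round(3))
    else: print("shift",out)
E
python3 -m crank '[{"dx":0.5,"dy":-0.2,"fingers":0.2},{"dx":1,"dy":-0.4,"fingers":0.2}]'
python3 -m crank '[{"dx":0.5,"dy":-0.2,"fingers":0.2},{"dx":1,"dy":-0.4,"fingers":0.2}]'
python3 -m crank '[{"dx":0.5,"dy":-0.2,"fingers":0.2},{"dx":1,"dy":-0.4,"fingers":0.2}]'
python3 -m crank '[{"dx":0.5,"dy":-0.2,"fingers":0.2},{"dx":1,"dy":-0.4,"fingers":0.2},{"dx":1,"dy":-0.4,"fingers":0.2},{"dx":1,"dy":-0.4,"fingers":0.2}]'
python3 -c "
from h import *
need([.4963,-.2575,.1],-.1815)"
```

```text
t 0.1 tcp [ 0.1449 -0.5301  0.2044] toolx yaw 0.2668 w 0.094 f 0.0 ft [-0.6  0.1  0. ]
shift [ 4.108 -1.701  1.048] turn [-0.004  0.001  0.897]$[0]: bad value
$[0]: bad value
$[0]: bad value
$[0]: bad value
```

```bash
python3 -m crank '[{"fingers":0.2,"dx":0.5,"dy":-0.2,"dz":0.0,"wx":0.0,"wy":0.0,"wz":0.0},{"fingers":0.2,"dx":1.0,"dy":-0.4,"dz":0.0,"wx":0.0,"wy":0.0,"wz":0.0}]'
```

```text
t: 0.35
ee_pos: [0.2313, -0.4648, 0.2046]
tcp_rot: [-0.001, 0.991, 0.132, -0.0]
ft_force: [0.6, -0.6, 0.0]
width: 0.0776
finger_force: 0.0
```

All the keys are required.

```bash
python3 -m crank '[{"fingers":0.2,"dx":0.5,"dy":-0.2,"dz":0,"wx":0,"wy":0,"wz":0},{"fingers":0.2,"dx":1,"dy":-0.4,"dz":0,"wx":0,"wy":0,"wz":0}]' >/dev/null
python3 -m crank '[{"fingers":0.2,"dx":0.5,"dy":-0.2,"dz":0,"wx":0,"wy":0,"wz":0},{"fingers":0.2,"dx":1,"dy":-0.4,"dz":0,"wx":0,"wy":0,"wz":0}]' >/dev/null
python3 -m crank '[{"fingers":0.2,"dx":0.5,"dy":-0.2,"dz":0.3,"wx":0,"wy":0,"wz":0},{"fingers":0.2,"dx":1,"dy":-0.4,"dz":0.5,"wx":0,"wy":0,"wz":0}]' >/dev/null
python3 -m crank '[{"fingers":0.2,"dx":0,"dy":0,"dz":0,"wx":0,"wy":0,"wz":0.3},{"fingers":0.2,"dx":0,"dy":0,"dz":0,"wx":0,"wy":0,"wz":0.6},{"fingers":0.2,"dx":0,"dy":0,"dz":0,"wx":0,"wy":0,"wz":0.895},{"fingers":0.2,"dx":0,"dy":0,"dz":0,"wx":0,"wy":0,"wz":0.895},{"fingers":0.2,"dx":0,"dy":0,"dz":0,"wx":0,"wy":0,"wz":0.895}]'
python3 -c "
from h import *
need([.4963,-.2575,.05],-.1815)"
```

```text
t: 1.72
ee_pos: [0.4885, -0.2707, 0.1552]
tcp_rot: [-0.0, 0.996, -0.089, -0.0]
ft_force: [0.6, -0.3, -0.7]
width: 0.0566
finger_force: 0.0
t 1.73 tcp [ 0.4885 -0.2707  0.1552] toolx yaw -0.1787 w 0.0566 f 0.0 ft [ 0.6 -0.3 -0.7]
shift [ 0.054 -0.143  1.052] turn [-0.     0.001  0.006]
```

```bash
python3 -m crank '[{"fingers":0.2,"dx":0.05,"dy":-0.14,"dz":0,"wx":0,"wy":0,"wz":0},{"fingers":0.2,"dx":0.05,"dy":-0.14,"dz":0.4,"wx":0,"wy":0,"wz":0},{"fingers":0.2,"dx":0.05,"dy":-0.14,"dz":0.8,"wx":0,"wy":0,"wz":0},{"fingers":0.2,"dx":0.05,"dy":-0.14,"dz":1.0,"wx":0,"wy":0,"wz":0},{"fingers":0.2,"dx":0.05,"dy":-0.14,"dz":1.0,"wx":0,"wy":0,"wz":0},{"fingers":0.2,"dx":0.05,"dy":-0.14,"dz":1.0,"wx":0,"wy":0,"wz":0}]' >/dev/null
python3 - <<'E'
from h import *
from bench import get_image
need([.4963,-.2575,.003],-.1815)
d=get_image("scene"); cv2.imwrite("pics/s1.png",cv2.resize(d["color"][160:280,130:290,::-1],(800,600),interpolation=cv2.INTER_CUBIC))
E
```

```text
t 2.48 tcp [ 0.4971 -0.2579  0.0568] toolx yaw -0.18 w 0.0566 f 0.0 ft [-1.  -0.3  0.4]
shift [-0.009 -0.003  0.538] turn [ 0.001 -0.004  0.003]
```

View pics/s1.png

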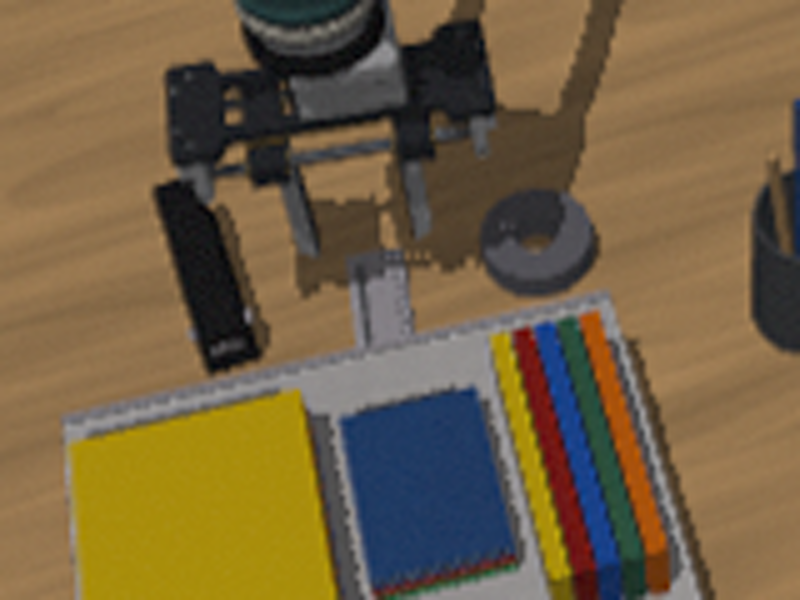

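The fingers, at crop (305,240) and (420,225), straddle the ruler's square end at (380,260) and clear the tape and stapler, so I'll go down and grip.

```bash
python3 -m crank '[{"fingers":0.2,"dx":0,"dy":0,"dz":0.25,"wx":0,"wy":0,"wz":0},{"fingers":0.2,"dx":0,"dy":0,"dz":0.45,"wx":0,"wy":0,"wz":0},{"fingers":0.2,"dx":0,"dy":0,"dz":0.53,"wx":0,"wy":0,"wz":0},{"fingers":0.2,"dx":0,"dy":0,"dz":0.53,"wx":0,"wy":0,"wz":0},{"fingers":-0.6,"dx":0,"dy":0,"dz":0.53,"wx":0,"wy":0,"wz":0},{"fingers":-0.6,"dx":0,"dy":0,"dz":0.53,"wx":0,"wy":0,"wz":0},{"fingers":-0.6,"dx":0,"dy":0,"dz":0.53,"wx":0,"wy":0,"wz":0},{"fingers":-0.6,"dx":0,"dy":0,"dz":0.53,"wx":0,"wy":0,"wz":0},{"fingers":-0.6,"dx":0,"dy":0,"dz":0.53,"wx":0,"wy":0,"wz":0}]'
```

```text
t: 3.65
ee_pos: [0.4967, -0.2583, 0.0034]
tcp_rot: [0.0, 0.996, -0.09, 0.001]
ft_force: [0.4, -0.2, 4.8]
width: 0.0353
finger_force: 30.0
```

```bash
python3 -m crank '[{"fingers":-0.6,"dx":-0.2,"dy":0,"dz":-0.01,"wx":0,"wy":0,"wz":0},{"fingers":-0.6,"dx":-0.4,"dy":0,"dz":-0.01,"wx":0,"wy":0,"wz":0},{"fingers":-0.6,"dx":-0.6,"dy":0,"dz":-0.01,"wx":0,"wy":0,"wz":0},{"fingers":-0.6,"dx":-0.8,"dy":0,"dz":-0.01,"wx":0,"wy":0,"wz":0},{"fingers":-0.6,"dx":-1,"dy":0,"dz":-0.01,"wx":0,"wy":0,"wz":0}]'
python3 -m crank '[{"fingers":-0.6,"dx":-0.2,"dy":0,"dz":0,"wx":0,"wy":0,"wz":0},{"fingers":-0.6,"dx":-0.4,"dy":0,"dz":0,"wx":0,"wy":0,"wz":0},{"fingers":-0.6,"dx":-0.6,"dy":0,"dz":0,"wx":0,"wy":0,"wz":0},{"fingers":-0.6,"dx":-0.75,"dy":0,"dz":0,"wx":0,"wy":0,"wz":0},{"fingers":-0.6,"dx":-0.75,"dy":0,"dz":0,"wx":0,"wy":0,"wz":0},{"fingers":-0.6,"dx":-0.75,"dy":0,"dz":0,"wx":0,"wy":0,"wz":0}]'
```

```text
t: 4.28
ee_pos: [0.3975, -0.2399, 0.0034]
tcp_rot: [0.0, 0.996, -0.09, 0.001]
ft_force: [1.0, -0.1, 1.4]
width: 0.0352
finger_force: 30.0
t: 5.03
ee_pos: [0.3232, -0.2263, 0.0033]
tcp_rot: [-0.0, 0.996, -0.09, -0.001]
ft_force: [-2.2, 0.5, 3.8]
width: 0.0347
finger_force: 30.0
```

```bash
python3 -m crank '[{"fingers":0.2,"dx":0,"dy":0,"dz":0,"wx":0,"wy":0,"wz":0},{"fingers":0.2,"dx":0,"dy":0,"dz":0,"wx":0,"wy":0,"wz":0},{"fingers":0.2,"dx":0,"dy":0,"dz":0,"wx":0,"wy":0,"wz":0},{"fingers":0.2,"dx":0,"dy":0,"dz":0,"wx":0,"wy":0,"wz":0},{"fingers":0.2,"dx":0,"dy":0,"dz":0,"wx":0,"wy":0,"wz":0},{"fingers":0.2,"dx":0,"dy":0,"dz":-0.3,"wx":0,"wy":0,"wz":0},{"fingers":0.2,"dx":0,"dy":0,"dz":-0.7,"wx":0,"wy":0,"wz":0},{"fingers":0.2,"dx":0,"dy":0,"dz":-1,"wx":0,"wy":0,"wz":0},{"fingers":0.2,"dx":0,"dy":0,"dz":-1,"wx":0,"wy":0,"wz":0}]'
python3 - <<'E'
from h import *
from bench import get_image
for n in("top","scene"):
    d=get_image(n); np.savez(f"pics/{n}2.npz",**d)
    a=proj(d,[[.30,-.22,.006],[.53,-.265,.006],[.45,-.20,.006],[.45,-.31,.006]]).round(); print(n,a.tolist())
    lo=a.min(0).astype(int)-8; hi=a.max(0).astype(int)+8
    try:
        q,r=ruler(d,(*lo,*hi)); print(len(q),r,q[q[:,0].argmax()].round(4))
    except Exception as e: print(e)
    im=cv2.resize(d["color"][lo[1]-10:hi[1]+10,lo[0]-10:hi[0]+10,::-1],(400,450)); 
    out=im if n=="top" else np.hstack([out,im])
cv2.imwrite("pics/s2.png",out)
E
```

```text
t: 6.15
ee_pos: [0.3255, -0.2278, 0.106]
tcp_rot: [0.002, 0.996, -0.09, 0.003]
ft_force: [0.3, 0.2, 1.2]
width: 0.0564
finger_force: 0.0
top [[338.0, 311.0], [349.0, 249.0], [332.0, 270.0], [361.0, 270.0]]
372 [array([ 429.5, -244.5]), array([ 35.5, 167. ]), np.float64(79.7)] [ 0.5107 -0.2463  0.006 ]
scene [[200.0, 170.0], [206.0, 225.0], [218.0, 200.0], [185.0, 210.0]]
476 [array([ 411.6, -242.1]), array([ 36.4, 211.6]), np.float64(79.6)] [ 0.5163 -0.2579  0.006 ]
```

View pics/s2.png

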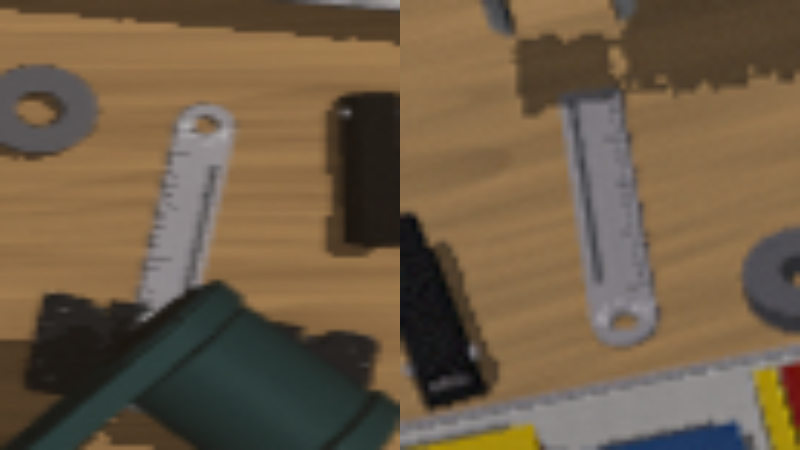

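The ruler lies flat and free: its hole is at (205,122) in the left crop and (623,322) in the right one, well clear of the shelf. Now I'll take it 20 mm behind the hole.

```bash
python3 -m crank '[{"fingers":0.2,"dx":0.35,"dy":0,"dz":0,"wx":0,"wy":0,"wz":0},{"fingers":0.2,"dx":0.75,"dy":0,"dz":0,"wx":0,"wy":0,"wz":0},{"fingers":0.2,"dx":0.75,"dy":0,"dz":0,"wx":0,"wy":0,"wz":0}]' >/dev/null
python3 -m crank '[{"fingers":0.2,"dx":0.35,"dy":0,"dz":0.2,"wx":0,"wy":0,"wz":0},{"fingers":0.2,"dx":0.77,"dy":0,"dz":0.5,"wx":0,"wy":0,"wz":0},{"fingers":0.2,"dx":0.77,"dy":0,"dz":0.5,"wx":0,"wy":0,"wz":0},{"fingers":0.2,"dx":0.77,"dy":0,"dz":0.5,"wx":0,"wy":0,"wz":0}]' >/dev/null
python3 -c "
from h import *
need([.4768,-.2539,.0035],-.181)"
```

```text
t 7.12 tcp [ 0.4719 -0.2532  0.0525] toolx yaw -0.1808 w 0.0563 f 0.0 ft [-0.7 -0.   0.6]
shift [ 0.051 -0.001  0.49 ] turn [-0.002  0.006  0.   ]
```

```bash
python3 -m crank '[{"fingers":0.2,"dx":0.05,"dy":0,"dz":0.2,"wx":0,"wy":0,"wz":0},{"fingers":0.2,"dx":0.05,"dy":0,"dz":0.4,"wx":0,"wy":0,"wz":0},{"fingers":0.2,"dx":0.05,"dy":0,"dz":0.49,"wx":0,"wy":0,"wz":0},{"fingers":0.2,"dx":0.05,"dy":0,"dz":0.49,"wx":0,"wy":0,"wz":0},{"fingers":-0.6,"dx":0.05,"dy":0,"dz":0.49,"wx":0,"wy":0,"wz":0},{"fingers":-0.6,"dx":0.05,"dy":0,"dz":0.49,"wx":0,"wy":0,"wz":0},{"fingers":-0.6,"dx":0.05,"dy":0,"dz":0.49,"wx":0,"wy":0,"wz":0},{"fingers":-0.6,"dx":0.05,"dy":0,"dz":0.49,"wx":0,"wy":0,"wz":0},{"fingers":-0.6,"dx":0.05,"dy":0,"dz":0.49,"wx":0,"wy":0,"wz":0}]'
python3 -m crank '[{"fingers":-0.6,"dx":0,"dy":0,"dz":-0.2,"wx":0,"wy":0,"wz":0},{"fingers":-0.6,"dx":0,"dy":0,"dz":-0.4,"wx":0,"wy":0,"wz":0},{"fingers":-0.6,"dx":0,"dy":0,"dz":-0.6,"wx":0,"wy":0,"wz":0},{"fingers":-0.6,"dx":0,"dy":0,"dz":-0.8,"wx":0,"wy":0,"wz":0},{"fingers":-0.6,"dx":0,"dy":0,"dz":-1,"wx":0,"wy":0,"wz":0},{"fingers":-0.6,"dx":0,"dy":0,"dz":-1,"wx":0,"wy":0,"wz":0}]'
python3 -m crank '[{"fingers":-0.6,"dx":0,"dy":0,"dz":-0.2,"wx":0,"wy":0,"wz":0},{"fingers":-0.6,"dx":0,"dy":0,"dz":-0.4,"wx":0,"wy":0,"wz":0},{"fingers":-0.6,"dx":0,"dy":0,"dz":-0.6,"wx":0,"wy":0,"wz":0},{"fingers":-0.6,"dx":0,"dy":0,"dz":-0.8,"wx":0,"wy":0,"wz":0},{"fingers":-0.6,"dx":0,"dy":0,"dz":-1,"wx":0,"wy":0,"wz":0},{"fingers":-0.6,"dx":0,"dy":0,"dz":-1,"wx":0,"wy":0,"wz":0}]'
python3 -m crank '[{"fingers":-0.6,"dx":0,"dy":0,"dz":-0.2,"wx":0,"wy":0,"wz":0},{"fingers":-0.6,"dx":0,"dy":0,"dz":-0.4,"wx":0,"wy":0,"wz":0},{"fingers":-0.6,"dx":0,"dy":0,"dz":-0.6,"wx":0,"wy":0,"wz":0},{"fingers":-0.6,"dx":0,"dy":0,"dz":-0.8,"wx":0,"wy":0,"wz":0},{"fingers":-0.6,"dx":0,"dy":0,"dz":-0.8,"wx":0,"wy":0,"wz":0}]'
```

```text
t: 8.25
ee_pos: [0.4804, -0.2517, 0.0079]
tcp_rot: [-0.003, 0.996, -0.09, 0.002]
ft_force: [-1.7, 11.3, 15.6]
width: 0.0198
finger_force: 27.0
t: 9.0
ee_pos: [0.4796, -0.2554, 0.1065]
tcp_rot: [0.001, 0.996, -0.09, 0.002]
ft_force: [-0.3, 0.1, -0.2]
width: 0.0189
finger_force: 0.0
t: 9.75
ee_pos: [0.479, -0.255, 0.2052]
tcp_rot: [0.001, 0.996, -0.09, 0.001]
ft_force: [0.1, 0.2, -0.0]
width: 0.0189
finger_force: 0.0
t: 10.38
ee_pos: [0.4787, -0.2549, 0.2845]
tcp_rot: [0.0, 0.996, -0.09, 0.0]
ft_force: [-0.7, -0.8, 0.2]
width: 0.0187
finger_force: 0.0
```

That grasp missed: the fingers closed to 19 mm, riding up over the ruler. I'll look where it lies now.

```bash
python3 - <<'E'
from h import *
from bench import get_image
need([.48,-.25,.1],-.18)
for n in("top","scene"):
    d=get_image(n); np.savez(f"pics/{n}3.npz",**d)
    a=proj(d,[[.27,-.20,.006],[.55,-.265,.006],[.45,-.15,.006],[.45,-.37,.006]])
    lo=a.min(0).astype(int)-5; hi=a.max(0).astype(int)+5
    q,r=ruler(d,(*lo,*hi)); print(n,lo,hi,len(q),r)
    im=cv2.resize(d["color"][lo[1]:hi[1],lo[0]:hi[0],::-1],(400,450)); 
    out=im if n=="top" else np.hstack([out,im])
cv2.imwrite("pics/s3.png",out)
E
```

```text
t 10.38 tcp [ 0.4787 -0.2549  0.2845] toolx yaw -0.1808 w 0.0187 f 0.0 ft [-0.7 -0.8  0.2]
shift [ 0.002 -0.051  1.845] turn [ 0.001 -0.002 -0.002]
top [313 238] [382 324] 143 [array([ 390.2, -243. ]), array([ 33.9, 125.3]), np.float64(75.0)]
scene [161 157] [237 235] 394 [array([ 405.9, -244.4]), array([ 35.7, 219.1]), np.float64(77.7)]
```

View pics/s3.png

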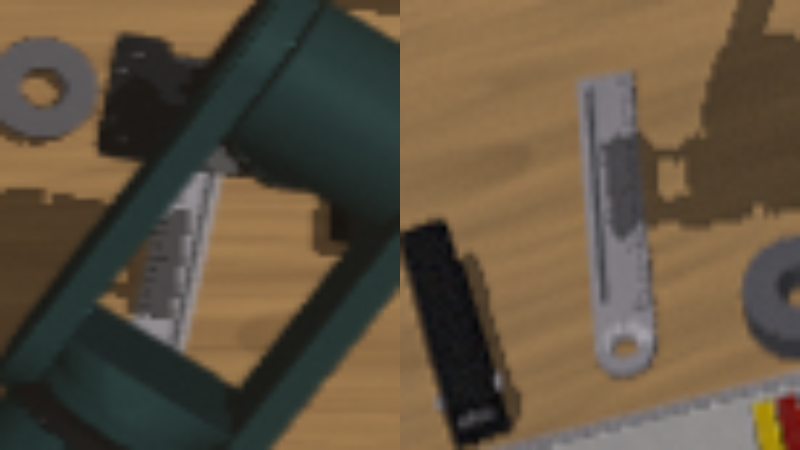

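The ruler is still flat with its hole at (625,347) in the right crop, only turned a couple of degrees; the tape and stapler are untouched. I'll retry, this time touching down lightly and checking before closing.

```bash
python3 -m crank '[{"fingers":0.2,"dx":0,"dy":0.04,"dz":0.4,"wx":0,"wy":0,"wz":0.067},{"fingers":0.2,"dx":0,"dy":0.04,"dz":0.8,"wx":0,"wy":0,"wz":0.067},{"fingers":0.2,"dx":0,"dy":0.04,"dz":1,"wx":0,"wy":0,"wz":0.067},{"fingers":0.2,"dx":0,"dy":0.04,"dz":1,"wx":0,"wy":0,"wz":0.067}]' >/dev/null
python3 -m crank '[{"fingers":0.2,"dx":0,"dy":0,"dz":0.4,"wx":0,"wy":0,"wz":0},{"fingers":0.2,"dx":0,"dy":0,"dz":0.8,"wx":0,"wy":0,"wz":0},{"fingers":0.2,"dx":0,"dy":0,"dz":1,"wx":0,"wy":0,"wz":0},{"fingers":0.2,"dx":0,"dy":0,"dz":1,"wx":0,"wy":0,"wz":0},{"fingers":0.2,"dx":0,"dy":0,"dz":1,"wx":0,"wy":0,"wz":0}]' >/dev/null
python3 -c "
from h import *
need([.4763,-.2597,.003],-.2147)"
```

```text
t 11.6 tcp [ 0.4786 -0.2592  0.0862] toolx yaw -0.2142 w 0.0563 f 0.0 ft [-0.3 -0.1  0.5]
shift [-0.024  0.009  0.832] turn [ 0.002 -0.005  0.001]
```

```bash
python3 -m crank '[{"fingers":0.2,"dx":-0.02,"dy":0,"dz":0.4,"wx":0,"wy":0,"wz":0},{"fingers":0.2,"dx":-0.02,"dy":0,"dz":0.7,"wx":0,"wy":0,"wz":0},{"fingers":0.2,"dx":-0.02,"dy":0,"dz":0.8,"wx":0,"wy":0,"wz":0},{"fingers":0.2,"dx":-0.02,"dy":0,"dz":0.8,"wx":0,"wy":0,"wz":0},{"fingers":0.2,"dx":-0.02,"dy":0,"dz":0.8,"wx":0,"wy":0,"wz":0}]'
python3 -m crank '[{"fingers":0.2,"dx":0,"dy":0,"dz":0.02,"wx":0,"wy":0,"wz":0},{"fingers":0.2,"dx":0,"dy":0,"dz":0.035,"wx":0,"wy":0,"wz":0},{"fingers":0.2,"dx":0,"dy":0,"dz":0.035,"wx":0,"wy":0,"wz":0},{"fingers":0.2,"dx":0,"dy":0,"dz":0.035,"wx":0,"wy":0,"wz":0}]'
```

```text
t: 12.22
ee_pos: [0.4771, -0.2591, 0.0066]
tcp_rot: [0.001, 0.994, -0.107, 0.002]
ft_force: [-0.4, 0.1, 0.6]
width: 0.0566
finger_force: 0.0
t: 12.72
ee_pos: [0.4757, -0.2582, 0.001]
tcp_rot: [0.0, 0.994, -0.107, 0.0]
ft_force: [-0.3, 0.1, 0.4]
width: 0.0567
finger_force: 0.0
```

```bash
python3 -m crank '[{"fingers":0.05,"dx":0,"dy":0,"dz":0,"wx":0,"wy":0,"wz":0},{"fingers":-0.1,"dx":0,"dy":0,"dz":0,"wx":0,"wy":0,"wz":0},{"fingers":-0.18,"dx":0,"dy":0,"dz":0,"wx":0,"wy":0,"wz":0},{"fingers":-0.22,"dx":0,"dy":0,"dz":0,"wx":0,"wy":0,"wz":0},{"fingers":-0.25,"dx":0,"dy":0,"dz":0,"wx":0,"wy":0,"wz":0},{"fingers":-0.3,"dx":0,"dy":0,"dz":0,"wx":0,"wy":0,"wz":0},{"fingers":-0.4,"dx":0,"dy":0,"dz":0,"wx":0,"wy":0,"wz":0},{"fingers":-0.4,"dx":0,"dy":0,"dz":0,"wx":0,"wy":0,"wz":0}]'
```

```text
t: 13.72
ee_pos: [0.4757, -0.2582, 0.001]
tcp_rot: [0.0, 0.994, -0.107, 0.0]
ft_force: [-0.1, -0.9, 0.0]
width: 0.0352
finger_force: 30.0
```

```bash
python3 -m crank '[{"fingers":-0.6,"dx":0,"dy":0,"dz":-0.1,"wx":0,"wy":0,"wz":0},{"fingers":-0.6,"dx":0,"dy":0,"dz":-0.25,"wx":0,"wy":0,"wz":0},{"fingers":-0.6,"dx":0,"dy":0,"dz":-0.4,"wx":0,"wy":0,"wz":0},{"fingers":-0.6,"dx":0,"dy":0,"dz":-0.55,"wx":0,"wy":0,"wz":0},{"fingers":-0.6,"dx":0,"dy":0,"dz":-0.7,"wx":0,"wy":0,"wz":0},{"fingers":-0.6,"dx":0,"dy":0,"dz":-0.85,"wx":0,"wy":0,"wz":0},{"fingers":-0.6,"dx":0,"dy":0,"dz":-1,"wx":0,"wy":0,"wz":0}]'
python3 -m crank '[{"fingers":-0.6,"dx":0,"dy":0,"dz":-0.2,"wx":0,"wy":0,"wz":0},{"fingers":-0.6,"dx":0,"dy":0,"dz":-0.4,"wx":0,"wy":0,"wz":0},{"fingers":-0.6,"dx":0,"dy":0,"dz":-0.6,"wx":0,"wy":0,"wz":0},{"fingers":-0.6,"dx":0,"dy":0,"dz":-0.8,"wx":0,"wy":0,"wz":0},{"fingers":-0.6,"dx":0,"dy":0,"dz":-1,"wx":0,"wy":0,"wz":0}]'
python3 -m crank '[{"fingers":-0.6,"dx":0,"dy":0,"dz":-0.2,"wx":0,"wy":0,"wz":0},{"fingers":-0.6,"dx":0,"dy":0,"dz":-0.4,"wx":0,"wy":0,"wz":0},{"fingers":-0.6,"dx":0,"dy":0,"dz":-0.6,"wx":0,"wy":0,"wz":0},{"fingers":-0.6,"dx":0,"dy":0,"dz":-0.8,"wx":0,"wy":0,"wz":0},{"fingers":-0.6,"dx":0,"dy":0,"dz":-1,"wx":0,"wy":0,"wz":0},{"fingers":-0.6,"dx":0,"dy":0,"dz":-1,"wx":0,"wy":0,"wz":0},{"fingers":-0.6,"dx":0,"dy":0,"dz":-1,"wx":0,"wy":0,"wz":0}]'
```

```text
t: 14.6
ee_pos: [0.4757, -0.2582, 0.102]
tcp_rot: [0.0, 0.994, -0.107, 0.0]
ft_force: [0.5, 0.1, -1.1]
width: 0.0354
finger_force: 30.0
t: 15.22
ee_pos: [0.4756, -0.2581, 0.2021]
tcp_rot: [0.0, 0.994, -0.107, -0.0]
ft_force: [0.7, 0.4, -1.2]
width: 0.0351
finger_force: 30.0
t: 16.1
ee_pos: [0.4755, -0.258, 0.3003]
tcp_rot: [-0.0, 0.994, -0.107, -0.001]
ft_force: [-0.4, 0.9, -1.3]
width: 0.0353
finger_force: 30.0
```

```bash
for i in 1; do python3 -m crank '[{"fingers":-0.26,"dx":0,"dy":0,"dz":0,"wx":0,"wy":0,"wz":0},{"fingers":-0.26,"dx":0,"dy":0,"dz":0,"wx":0,"wy":0,"wz":0}]' | tail -2
python3 -m crank '[{"fingers":-0.25,"dx":0,"dy":0,"dz":0,"wx":0,"wy":0,"wz":0},{"fingers":-0.25,"dx":0,"dy":0,"dz":0,"wx":0,"wy":0,"wz":0}]' | tail -2
python3 -m crank '[{"fingers":-0.245,"dx":0,"dy":0,"dz":0,"wx":0,"wy":0,"wz":0},{"fingers":-0.245,"dx":0,"dy":0,"dz":0,"wx":0,"wy":0,"wz":0}]' | tail -2;done; python3 -c "
from bench import telemetry as t
print(t.read_state()['wrist_torque'])"
```

```text
width: 0.0352
finger_force: 28.8
width: 0.0357
finger_force: 17.7
width: 0.0359
finger_force: 12.1
[ 0.0639028  -0.09077646  0.02352277]
```

```bash
python3 -m crank '[{"fingers":-0.241,"dx":0,"dy":0,"dz":0,"wx":0,"wy":0,"wz":0},{"fingers":-0.241,"dx":0,"dy":0,"dz":0,"wx":0,"wy":0,"wz":0}]' | tail -2
python3 -m crank '[{"fingers":-0.238,"dx":0,"dy":0,"dz":0,"wx":0,"wy":0,"wz":0},{"fingers":-0.238,"dx":0,"dy":0,"dz":0,"wx":0,"wy":0,"wz":0},{"fingers":-0.238,"dx":0,"dy":0,"dz":0,"wx":0,"wy":0,"wz":0},{"fingers":-0.238,"dx":0,"dy":0,"dz":0,"wx":0,"wy":0,"wz":0}]' | tail -2; cat > look.py <<'E'
import sys
from h import *
from bench import get_image,telemetry
s=telemetry.read_state(); e=s["ee_pos"]; print(s["t"],e.round(4),s["wrist_torque"].round(3),s["finger_force"])
d=get_image("scene"); np.savez("pics/%s.npz"%sys.argv[1],**d)
p=cloud(d); c=d["color"].astype(int)
m=(c.max(2)-c.min(2)<28)&(c.mean(2)>70)&(np.hypot(p[...,0]-e[0],p[...,1]-e[1])<.2)&(p[...,2]>.02)&(p[...,2]<e[2]-.02)
q=p[m]; print(len(q))
if len(q)>20:
    for lo in np.arange(.02,e[2],.03):
        k=q[(q[:,2]>lo)&(q[:,2]<lo+.03)]
        if len(k)>5: print(round(lo,2),len(k),np.median(k,0).round(4))
a=proj(d,e)[0].astype(int); u=max(a[0]-65,0);v=max(a[1]-50,0)
cv2.imwrite("pics/%s.png"%sys.argv[1],cv2.resize(d["color"][v:v+100,u:u+130,::-1],(780,600),interpolation=cv2.INTER_CUBIC)); print(u,v)
E
python3 look.py h1
```

```text
width: 0.0357
finger_force: 7.3
width: 0.0359
finger_force: 4.0
17.6 [ 0.4756 -0.2581  0.3009] [0.015 0.089 0.002] 3.9796459302306175
1644
0.02 254 [ 0.5117 -0.1594  0.0238]
0.08 842 [ 0.6125 -0.2807  0.085 ]
0.11 81 [ 0.4885 -0.2625  0.1286]
0.14 86 [ 0.4877 -0.26    0.1563]
0.17 95 [ 0.4871 -0.261   0.1848]
0.2 101 [ 0.4871 -0.2602  0.2156]
0.23 109 [ 0.4867 -0.2601  0.2453]
0.26 76 [ 0.4868 -0.2592  0.2718]
121 94
```

It hangs nearly plumb. I'll let it settle, clamp it again and check.

```bash
python3 -m crank '[{"fingers":-0.238,"dx":0,"dy":0,"dz":0,"wx":0,"wy":0,"wz":0},{"fingers":-0.238,"dx":0,"dy":0,"dz":0,"wx":0,"wy":0,"wz":0},{"fingers":-0.238,"dx":0,"dy":0,"dz":0,"wx":0,"wy":0,"wz":0},{"fingers":-0.238,"dx":0,"dy":0,"dz":0,"wx":0,"wy":0,"wz":0},{"fingers":-0.25,"dx":0,"dy":0,"dz":0,"wx":0,"wy":0,"wz":0},{"fingers":-0.27,"dx":0,"dy":0,"dz":0,"wx":0,"wy":0,"wz":0},{"fingers":-0.6,"dx":0,"dy":0,"dz":0,"wx":0,"wy":0,"wz":0},{"fingers":-0.6,"dx":0,"dy":0,"dz":0,"wx":0,"wy":0,"wz":0},{"fingers":-0.6,"dx":0,"dy":0,"dz":0,"wx":0,"wy":0,"wz":0},{"fingers":-0.6,"dx":0,"dy":0,"dz":0,"wx":0,"wy":0,"wz":0}]'; python3 look.py h2
```

```text
t: 18.9
ee_pos: [0.4757, -0.2582, 0.301]
tcp_rot: [0.0, 0.994, -0.107, -0.0]
ft_force: [-0.1, -1.1, -0.9]
width: 0.0352
finger_force: 30.0
18.9 [ 0.4757 -0.2582  0.301 ] [ 0.046  0.036 -0.05 ] 30.000004023313522
1645
0.02 258 [ 0.511  -0.1588  0.0236]
0.08 841 [ 0.6128 -0.2804  0.085 ]
0.11 75 [ 0.489  -0.2625  0.1276]
0.14 87 [ 0.4885 -0.2604  0.1548]
0.17 96 [ 0.4879 -0.2607  0.1847]
0.2 102 [ 0.4879 -0.2599  0.2154]
0.23 110 [ 0.4875 -0.2615  0.245 ]
0.26 75 [ 0.487  -0.2595  0.2699]
121 94
```

View pics/h2.png

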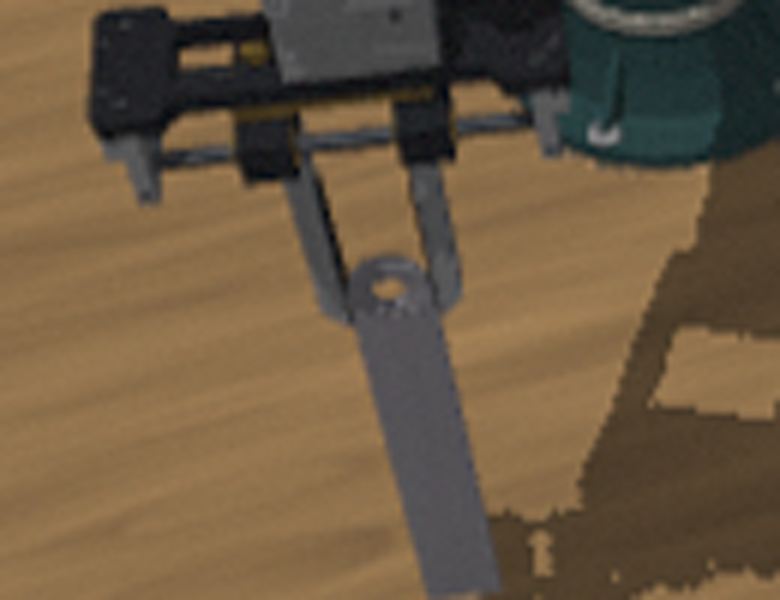

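It hangs hole end up, with the hole at crop (388,290), i.e. pixel (185.7,142.3), clamped at 30 N. Next I'll compute the hole's place relative to the TCP and carry it in front of the rack.

```bash
cat >> h.py <<'E'
def eye(d,e,yaw,uvhole,zr=(.03,.16),bot=None):
    # ruler back-face plane from depth: normal n (tool x) with tilt; intersect hole ray, step in 3 mm
    n=np.array([np.cos(yaw),np.sin(yaw),0]); p=cloud(d); c=d["color"].astype(int)
    q=p[(c.max(2)-c.min(2)<28)&(c.mean(2)>60)&(abs((p-e)@n)<.03)&(np.hypot(*(p-e)[...,:2].transpose(2,0,1))<.035)&(p[...,2]<e[2]-.02)&(p[...,2]>e[2]-.16)]
    a=(q-e)@n; f=np.polyfit(q[:,2]-e[2],a,1); w=abs(np.polyval(f,q[:,2]-e[2])-a)<.008; f=np.polyfit(q[w,2]-e[2],a[w],1)
    T=np.linalg.inv(d["world_to_cam"]); r=T[:3,:3]@np.linalg.inv(d["mtx"])@np.r_[uvhole,1]; o=T[:3,3]
    N=n-np.array([0,0,f[0]]); k=f[1]; s=(k-(o-e)@N)/(r@N); x=o+s*r-.003*n
    print("tilt",f.round(4),len(q),"eye",x.round(4),"rel tool",np.round([(x-e)@n,(x-e)@np.array([n[1],-n[0],0]),x[2]-e[2]],4)); return x
E
python3 - <<'E'
from h import *
d=dict(np.load("pics/h2.npz")); e=np.array([.4757,-.2582,.301])
eye(d,e,-.2147,(121+388/6-.4,94+290/6-.4))
print(proj(d,[.4757,-.2582,.301]), proj(d,[.4757,-.2582,.323]))
# hole by image: bright brown pixels inside the grey ring
c=d["color"][135:150,178:194].astype(int); m=(c.max(2)-c.min(2)>30); v,u=np.nonzero(m)
print((m.astype(int)))
E
python3 -m crank '[{"fingers":-0.6,"dx":-0.2,"dy":0,"dz":0,"wx":0,"wy":0,"wz":0},{"fingers":-0.6,"dx":-0.5,"dy":-0.1,"dz":-0.1,"wx":0,"wy":0,"wz":0},{"fingers":-0.6,"dx":-0.7,"dy":-0.4,"dz":-0.1,"wx":0,"wy":0,"wz":0},{"fingers":-0.6,"dx":-0.8,"dy":-0.7,"dz":-0.1,"wx":0,"wy":0,"wz":0},{"fingers":-0.6,"dx":-0.8,"dy":-1,"dz":-0.1,"wx":0,"wy":0,"wz":0}]'
python3 -m crank '[{"fingers":-0.6,"dx":0,"dy":-0.35,"dz":0,"wx":0,"wy":0,"wz":-0.1},{"fingers":-0.6,"dx":0,"dy":-0.7,"dz":0,"wx":0,"wy":0,"wz":-0.2},{"fingers":-0.6,"dx":0,"dy":-1,"dz":0,"wx":0,"wy":0,"wz":-0.324}]'
python3 -c "
from h import *
need([.40,.285,.30],-.0525)"
```

```text
tilt [-0.0117  0.0111] 467 eye [ 0.4834 -0.2598  0.3205] rel tool [ 0.0079 -0.      0.0195]
[[186.47334473 144.53528478]] [[184.89431039 138.25566413]]
[[1 1 1 1 1 1 1 1 1 1 1 1 1 1 0 0]
 [1 1 1 1 1 1 1 1 1 1 1 1 1 1 0 0]
 [1 1 1 0 0 0 0 0 0 0 0 0 1 1 0 0]
 [1 1 0 0 0 0 0 0 0 0 0 0 0 1 0 0]
 [0 0 0 0 0 0 0 0 0 0 0 0 0 0 0 0]
 [0 0 0 0 0 0 0 0 1 0 0 0 0 0 0 0]
 [0 0 0 0 0 1 1 1 1 1 0 0 0 0 0 0]
 [0 0 0 0 0 1 1 1 1 1 0 0 0 0 0 0]
 [0 0 0 0 0 0 1 1 1 0 0 0 0 0 0 0]
 [0 0 0 0 0 0 0 0 0 0 0 0 0 0 0 0]
 [0 0 0 0 0 0 0 0 0 0 0 0 0 0 0 0]
 [0 0 0 0 0 0 0 0 0 0 0 0 0 0 0 0]
 [0 0 0 0 0 0 0 0 0 0 0 0 0 0 0 0]
 [1 1 0 0 0 0 0 0 0 0 0 0 0 0 0 0]
 [1 1 0 0 0 0 0 0 0 0 0 0 0 0 0 0]]
t: 19.58
ee_pos: [0.4183, -0.1426, 0.3116]
tcp_rot: [0.0, 0.994, -0.107, 0.001]
ft_force: [0.6, -0.3, -1.3]
width: 0.0351
finger_force: 30.0
t: 19.95
ee_pos: [0.4402, -0.0445, 0.3112]
tcp_rot: [0.0, 1.0, -0.025, 0.0]
ft_force: [0.4, -0.1, -2.0]
width: 0.0352
finger_force: 30.0
t 19.95 tcp [ 0.4402 -0.0445  0.3112] toolx yaw -0.0499 w 0.0352 f 30.0 ft [ 0.4 -0.1 -2. ]
shift [-0.565 -3.271  0.111] turn [ 0.    -0.001  0.005]
```

```bash
python3 -m crank '[{"fingers":-0.6,"dx":-0.2,"dy":-0.35,"dz":0,"wx":0,"wy":0,"wz":0},{"fingers":-0.6,"dx":-0.4,"dy":-0.7,"dz":0,"wx":0,"wy":0,"wz":0},{"fingers":-0.6,"dx":-0.57,"dy":-1,"dz":0,"wx":0,"wy":0,"wz":0}]'
python3 -m crank '[{"fingers":-0.6,"dx":0,"dy":-0.35,"dz":0,"wx":0,"wy":0,"wz":0},{"fingers":-0.6,"dx":0,"dy":-0.7,"dz":0,"wx":0,"wy":0,"wz":0},{"fingers":-0.6,"dx":0,"dy":-1,"dz":0,"wx":0,"wy":0,"wz":0}]' >/dev/null
python3 -m crank '[{"fingers":-0.6,"dx":0,"dy":-0.35,"dz":0,"wx":0,"wy":0,"wz":0},{"fingers":-0.6,"dx":0,"dy":-0.7,"dz":0,"wx":0,"wy":0,"wz":0},{"fingers":-0.6,"dx":0,"dy":-1,"dz":0,"wx":0,"wy":0,"wz":0},{"fingers":-0.6,"dx":0,"dy":-1.0,"dz":0.1,"wx":0,"wy":0,"wz":0}]' >/dev/null
python3 -m crank '[{"fingers":-0.6,"dx":0,"dy":-0.27,"dz":0,"wx":0,"wy":0,"wz":0},{"fingers":-0.6,"dx":0,"dy":-0.27,"dz":0,"wx":0,"wy":0,"wz":0},{"fingers":-0.6,"dx":0,"dy":-0.27,"dz":0,"wx":0,"wy":0,"wz":0},{"fingers":-0.6,"dx":0,"dy":-0.27,"dz":0,"wx":0,"wy":0,"wz":0}]' >/dev/null
python3 -c "
from h import *
need([.425,.284,.276],-.0525)"
```

```text
t: 20.32
ee_pos: [0.3876, 0.0583, 0.3112]
tcp_rot: [-0.0, 1.0, -0.026, 0.0]
ft_force: [0.4, 0.6, -1.1]
width: 0.0347
finger_force: 30.0
t 21.7 tcp [0.4003 0.2828 0.3012] toolx yaw -0.0535 w 0.035 f 30.0 ft [ 0.3  0.8 -1.5]
shift [ 0.246 -0.025  0.252] turn [ 0.001 -0.001 -0.002]
```

```bash
python3 -m crank '[{"fingers":-0.6,"dx":0.2,"dy":0,"dz":0.15,"wx":0,"wy":0,"wz":0},{"fingers":-0.6,"dx":0.45,"dy":-0.03,"dz":0.34,"wx":0,"wy":0,"wz":0},{"fingers":-0.6,"dx":0.45,"dy":-0.03,"dz":0.34,"wx":0,"wy":0,"wz":0},{"fingers":-0.6,"dx":0.45,"dy":-0.03,"dz":0.34,"wx":0,"wy":0,"wz":0},{"fingers":-0.6,"dx":0.45,"dy":-0.03,"dz":0.34,"wx":0,"wy":0,"wz":0}]' >/dev/null
python3 - <<'E'
from h import *
from bench import get_image
need([.447,.2833,.267],-.0525)
d=get_image("scene"); np.savez("pics/r1.npz",**d)
r=np.array([.584,.2762,.270]); X=np.array([1,-.0525,0])
print("prong proj",proj(d,[r,r-.085*X+[0,0,.006],r-.1*X+[0,0,.016]]).round(1).tolist())
a=proj(d,[.47,.28,.285])[0].astype(int); u,v=a[0]-50,a[1]-37; print(u,v)
cv2.imwrite("pics/r1.png",cv2.resize(d["color"][v:v+75,u:u+100,::-1],(800,600),interpolation=cv2.INTER_CUBIC))
E
```

```text
t 22.32 tcp [0.4453 0.2845 0.2679] toolx yaw -0.052 w 0.0348 f 30.0 ft [-0.4 -0.4 -2. ]
shift [0.017 0.011 0.009] turn [-0.001 -0.003  0.001]
prong proj [[382.9, 126.5], [368.9, 106.6], [367.1, 100.8]]
314 61
```

View pics/r1.png

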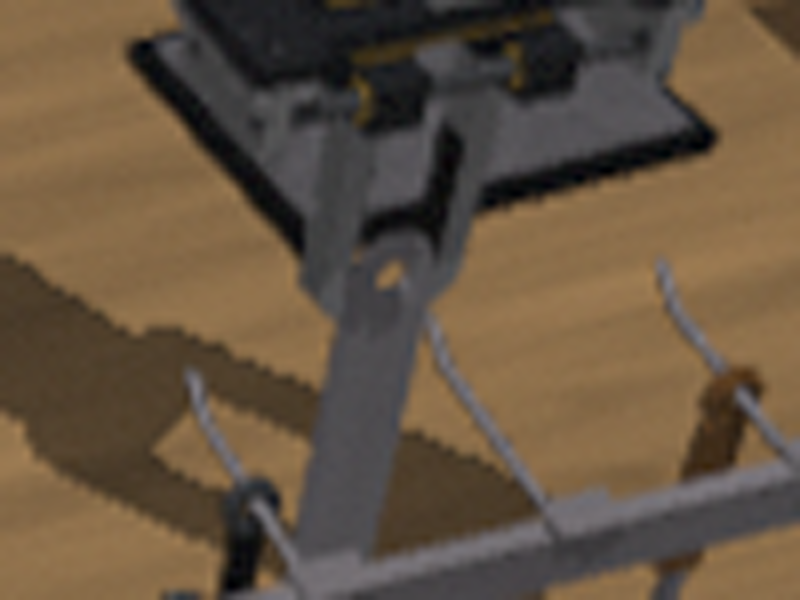

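The prong's root (555,525) and tip (428,318) fall within half a pixel of my projection. The hole is at (388,272), just in front of the tip. Next I'll check the eye estimate.

```bash
python3 - <<'E'
from h import *
from bench import telemetry
d=dict(np.load("pics/r1.npz")); s=telemetry.read_state(); e=s["ee_pos"]; print(e.round(4))
print("pred eye px",proj(d,[e+[.0079,-.0004,.0195]]).round(1))
x=eye(d,e,-.0525,(362.1,94.6))
c=d["color"][88:104,352:372].astype(int); print((c.max(2)-c.min(2)).tolist().__str__().replace("], [","\n"))
def line(x):
    r=np.array([.584,.2762,.270]);X=np.array([1,-.0525,0])/1.0014;Y=np.array([.0525,1,0])/1.0014
    print("eye in prong frame",np.round([(x-r)@X,(x-r)@Y,x[2]-r[2]],4))
line(x); line(e+[.0079,-.0004,.0195])
E
```

```text
[0.4453 0.2846 0.268 ]
pred eye px [[362.6  94.2]]
tilt [-0.0051  0.0113] 265 eye [0.4533 0.2803 0.2893] rel tool [0.0082 0.0039 0.0213]
[[2, 1, 3, 2, 1, 1, 2, 1, 1, 2, 2, 3, 4, 3, 4, 4, 1, 2, 1, 2
1, 2, 2, 2, 3, 1, 1, 3, 3, 4, 1, 3, 3, 1, 3, 2, 1, 1, 0, 3
1, 2, 1, 0, 2, 1, 2, 1, 3, 1, 2, 2, 3, 2, 2, 0, 3, 1, 2, 5
0, 2, 1, 2, 3, 1, 4, 10, 2, 3, 2, 3, 4, 3, 2, 3, 0, 2, 1, 6
3, 1, 1, 1, 2, 5, 24, 12, 3, 4, 3, 3, 6, 3, 4, 3, 2, 2, 2, 3
2, 1, 1, 2, 1, 2, 25, 7, 4, 4, 11, 23, 10, 2, 2, 2, 2, 1, 3, 10
2, 2, 1, 1, 3, 1, 2, 4, 4, 10, 47, 61, 29, 3, 1, 3, 2, 2, 4, 23
2, 3, 2, 0, 1, 3, 2, 3, 5, 44, 69, 63, 18, 2, 4, 3, 1, 3, 0, 48
0, 1, 2, 1, 3, 4, 4, 2, 4, 51, 53, 28, 4, 4, 4, 3, 2, 1, 30, 60
23, 2, 1, 2, 3, 2, 2, 4, 4, 7, 4, 5, 5, 4, 5, 5, 1, 30, 63, 68
54, 22, 2, 3, 3, 4, 2, 2, 3, 5, 2, 3, 2, 3, 3, 9, 33, 62, 68, 66
68, 53, 11, 2, 3, 5, 4, 2, 3, 2, 2, 3, 3, 2, 5, 22, 58, 67, 66, 68
64, 66, 45, 17, 1, 3, 5, 2, 2, 3, 2, 4, 3, 3, 3, 5, 37, 65, 70, 70
63, 66, 69, 49, 8, 4, 3, 2, 1, 2, 3, 5, 3, 2, 5, 6, 15, 60, 71, 67
67, 65, 68, 53, 7, 5, 5, 2, 3, 1, 4, 3, 3, 5, 13, 23, 7, 43, 71, 69
69, 67, 71, 40, 5, 2, 3, 3, 3, 4, 2, 2, 3, 3, 27, 42, 6, 22, 63, 67]]
eye in prong frame [-0.1308 -0.0028  0.0193]
eye in prong frame [-0.1311  0.0011  0.0175]
```

```bash
python3 - <<'E'
from h import *
def ext(f,e,yaw,off):
    d=dict(np.load(f)); n=np.array([np.cos(yaw),np.sin(yaw),0]); t=np.array([n[1],-n[0],0])
    p=cloud(d); c=d["color"].astype(int); rel=p-e
    m=(c.max(2)-c.min(2)<28)&(abs(rel@n-off-.003)<.03)&(abs(rel@t)<.03)&(rel[...,2]<.05)&(p[...,2]>.05)
    v,u=np.nonzero(m); T=np.linalg.inv(d["world_to_cam"]); r=np.c_[u,v,np.ones(len(u))]@np.linalg.inv(d["mtx"]).T@T[:3,:3].T; o=T[:3,3]
    s=((off+.003)-(o-e)@n)/(r@n); x=o+r*s[:,None]-e; h=x[:,2]; y=x@t
    for lo in np.arange(-.2,.05,.01):
        k=(h>=lo)&(h<lo+.01)&(abs(y)<.03)
        if k.sum()>2: print(round(lo,3),k.sum(),"y",y[k].min().round(4),y[k].max().round(4),end=" | ")
    k=abs(y)<.01; print("\nz range",np.percentile(h[k],[0,.5,1,99,99.5,100]).round(4))
ext("pics/h2.npz",np.array([.4757,-.2582,.301]),-.2147,.0079)
ext("pics/r1.npz",np.array([.4453,.2846,.268]),-.0525,.008)
E
```

```text
-0.19 18 y -0.0172 0.0173 | -0.18 25 y -0.0163 0.0166 | -0.17 30 y -0.0176 0.0178 | -0.16 25 y -0.0162 0.0156 | -0.15 29 y -0.0175 0.0168 | -0.14 31 y -0.0166 0.0173 | -0.13 31 y -0.0179 0.0178 | -0.12 31 y -0.0171 0.0171 | -0.11 33 y -0.0177 0.0175 | -0.1 31 y -0.0169 0.0168 | -0.09 34 y -0.0175 0.0173 | -0.08 34 y -0.0173 0.0177 | -0.07 35 y -0.0179 0.0163 | -0.06 36 y -0.0177 0.0175 | -0.05 37 y -0.017 0.0173 | -0.04 35 y -0.0176 0.0166 | -0.03 38 y -0.0174 0.017 | -0.02 40 y -0.018 0.0168 | -0.01 40 y -0.0178 0.0172 | 0.0 52 y -0.025 0.0249 | 0.01 62 y -0.0291 0.029 | 0.02 62 y -0.0296 0.0287 | 0.03 55 y -0.0298 0.029 | 0.04 30 y -0.029 0.0293 | 
z range [-0.1854 -0.184  -0.1827  0.0355  0.0363  0.0372]
-0.19 18 y -0.0185 0.0193 | -0.18 9 y -0.0175 0.0202 | -0.13 9 y -0.0181 0.0214 | -0.12 23 y -0.0171 0.0208 | -0.11 22 y -0.0182 0.0216 | -0.1 25 y -0.0173 0.0202 | -0.09 26 y -0.0175 0.0218 | -0.08 26 y -0.0166 0.0204 | -0.07 27 y -0.0177 0.0212 | -0.06 24 y -0.0159 0.0206 | -0.05 30 y -0.017 0.0222 | -0.04 26 y -0.0172 0.0208 | -0.03 28 y -0.0163 0.0216 | -0.02 29 y -0.0173 0.021 | -0.01 29 y -0.0193 0.0218 | 0.0 35 y -0.0222 0.0248 | 0.01 40 y -0.0277 0.0297 | 0.02 41 y -0.0277 0.0284 | 0.03 39 y -0.0269 0.0298 | 0.04 28 y -0.0278 0.0292 | 
z range [-0.188  -0.1869 -0.1863  0.0582  0.0599  0.0628]
```

The corrected eye (allowing for the plate thickness seen obliquely) is about 16 mm above the TCP and 8 mm ahead, aligned laterally within 1 mm. I'll thread the tip.

```bash
python3 -m crank '[{"fingers":-0.6,"dx":0.05,"dy":0,"dz":-0.02,"wx":0,"wy":0,"wz":0},{"fingers":-0.6,"dx":0.12,"dy":0,"dz":-0.02,"wx":0,"wy":0,"wz":0},{"fingers":-0.6,"dx":0.19,"dy":0,"dz":-0.02,"wx":0,"wy":0,"wz":0},{"fingers":-0.6,"dx":0.25,"dy":0,"dz":-0.02,"wx":0,"wy":0,"wz":0},{"fingers":-0.6,"dx":0.29,"dy":0,"dz":-0.02,"wx":0,"wy":0,"wz":0},{"fingers":-0.6,"dx":0.32,"dy":0,"dz":-0.015,"wx":0,"wy":0,"wz":0},{"fingers":-0.6,"dx":0.35,"dy":0,"dz":0.005,"wx":0,"wy":0,"wz":0},{"fingers":-0.6,"dx":0.35,"dy":0,"dz":0.005,"wx":0,"wy":0,"wz":0}]'
python3 - <<'E'
from h import *
from bench import get_image
d=get_image("scene"); np.savez("pics/r2.npz",**d); u,v=335,75
cv2.imwrite("pics/r2.png",cv2.resize(d["color"][v:v+60,u:u+80,::-1],(800,600),interpolation=cv2.INTER_CUBIC))
E
```

```text
t: 23.38
ee_pos: [0.4802, 0.2825, 0.266]
tcp_rot: [0.0, 1.0, -0.026, -0.0]
ft_force: [-0.4, 0.1, -1.5]
width: 0.0354
finger_force: 30.0
```

View pics/r2.png

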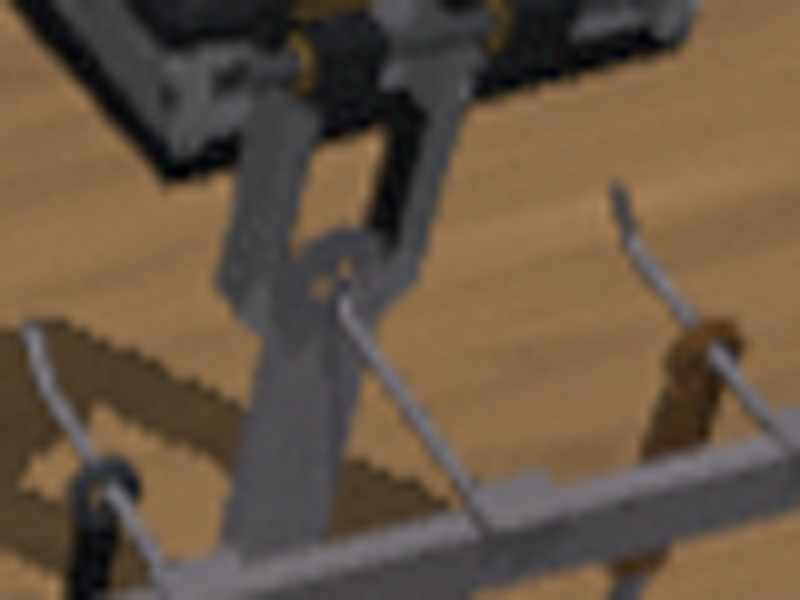

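The wire enters the hole: it runs from (480,520) to (345,295), with counter visible on both sides of it in the hole, and there is no force. I'll go on past the bend and further in.

```bash
python3 -m crank '[{"fingers":-0.6,"dx":0.04,"dy":0,"dz":0.015,"wx":0,"wy":0,"wz":0},{"fingers":-0.6,"dx":0.08,"dy":0,"dz":0.04,"wx":0,"wy":0,"wz":0},{"fingers":-0.6,"dx":0.12,"dy":0,"dz":0.06,"wx":0,"wy":0,"wz":0},{"fingers":-0.6,"dx":0.16,"dy":0,"dz":0.06,"wx":0,"wy":0,"wz":0},{"fingers":-0.6,"dx":0.16,"dy":0,"dz":0.06,"wx":0,"wy":0,"wz":0}]'
python3 -m crank '[{"fingers":-0.6,"dx":0.06,"dy":0,"dz":0.005,"wx":0,"wy":0,"wz":0},{"fingers":-0.6,"dx":0.12,"dy":0,"dz":0.01,"wx":0,"wy":0,"wz":0},{"fingers":-0.6,"dx":0.18,"dy":0,"dz":0.015,"wx":0,"wy":0,"wz":0},{"fingers":-0.6,"dx":0.24,"dy":0,"dz":0.02,"wx":0,"wy":0,"wz":0},{"fingers":-0.6,"dx":0.3,"dy":0,"dz":0.02,"wx":0,"wy":0,"wz":0},{"fingers":-0.6,"dx":0.3,"dy":0,"dz":0.02,"wx":0,"wy":0,"wz":0},{"fingers":-0.6,"dx":0.3,"dy":0,"dz":0.02,"wx":0,"wy":0,"wz":0}]'
```

```text
t: 24.05
ee_pos: [0.4965, 0.2817, 0.2602]
tcp_rot: [0.0, 1.0, -0.026, -0.0]
ft_force: [-0.1, -0.5, -1.4]
width: 0.0351
finger_force: 30.0
t: 24.92
ee_pos: [0.5261, 0.2802, 0.2585]
tcp_rot: [0.0, 1.0, -0.026, -0.0]
ft_force: [0.4, 0.5, -1.3]
width: 0.0353
finger_force: 30.0
```

```bash
python3 -m crank '[{"fingers":-0.6,"dx":0,"dy":0,"dz":0.015,"wx":0,"wy":0,"wz":0},{"fingers":-0.6,"dx":0,"dy":0,"dz":0.03,"wx":0,"wy":0,"wz":0},{"fingers":-0.6,"dx":0,"dy":0,"dz":0.04,"wx":0,"wy":0,"wz":0},{"fingers":-0.6,"dx":0,"dy":0,"dz":0.04,"wx":0,"wy":0,"wz":0},{"fingers":-0.6,"dx":0,"dy":0,"dz":0.04,"wx":0,"wy":0,"wz":0}]'
python3 -m crank '[{"fingers":-0.6,"dx":0,"dy":0,"dz":0.01,"wx":0,"wy":0,"wz":0},{"fingers":-0.6,"dx":0,"dy":0,"dz":0.01,"wx":0,"wy":0,"wz":0},{"fingers":-0.6,"dx":0,"dy":0,"dz":0.01,"wx":0,"wy":0,"wz":0}]'
```

```text
t: 25.55
ee_pos: [0.5262, 0.2802, 0.2545]
tcp_rot: [0.0, 1.0, -0.026, 0.0]
ft_force: [0.2, 0.4, -1.4]
width: 0.0352
finger_force: 30.0
t: 25.92
ee_pos: [0.5262, 0.2802, 0.2534]
tcp_rot: [0.0, 1.0, -0.026, -0.0]
ft_force: [0.4, -0.0, -1.5]
width: 0.0353
finger_force: 30.0
```

```bash
python3 -m crank '[{"fingers":-0.6,"dx":0,"dy":0,"dz":0.01,"wx":0,"wy":0,"wz":0},{"fingers":-0.6,"dx":0,"dy":0,"dz":0.01,"wx":0,"wy":0,"wz":0},{"fingers":-0.6,"dx":0,"dy":0,"dz":0.01,"wx":0,"wy":0,"wz":0}]'|sed -n '2p;4p'
python3 -m crank '[{"fingers":-0.6,"dx":0,"dy":0,"dz":0.007,"wx":0,"wy":0,"wz":0},{"fingers":-0.6,"dx":0,"dy":0,"dz":0.007,"wx":0,"wy":0,"wz":0},{"fingers":-0.6,"dx":0,"dy":0,"dz":0.007,"wx":0,"wy":0,"wz":0}]'|sed -n '2p;4p'
```

```text
ee_pos: [0.5263, 0.2802, 0.2526]
ft_force: [-0.1, -0.1, 0.2]
ee_pos: [0.5263, 0.2803, 0.2524]
ft_force: [-0.5, -0.2, 2.0]
```

The prong has taken the weight (force up to +2 N). I'll ease open and rise clear.

```bash
python3 -m crank '[{"fingers":-0.25,"dx":0,"dy":0,"dz":0,"wx":0,"wy":0,"wz":0},{"fingers":-0.24,"dx":0,"dy":0,"dz":0,"wx":0,"wy":0,"wz":0},{"fingers":-0.235,"dx":0,"dy":0,"dz":0,"wx":0,"wy":0,"wz":0},{"fingers":-0.225,"dx":0,"dy":0,"dz":0,"wx":0,"wy":0,"wz":0},{"fingers":-0.2,"dx":0,"dy":0,"dz":0,"wx":0,"wy":0,"wz":0},{"fingers":-0.1,"dx":0,"dy":0,"dz":0,"wx":0,"wy":0,"wz":0},{"fingers":0.1,"dx":0,"dy":0,"dz":0,"wx":0,"wy":0,"wz":0},{"fingers":0.25,"dx":0,"dy":0,"dz":0,"wx":0,"wy":0,"wz":0},{"fingers":0.25,"dx":0,"dy":0,"dz":0,"wx":0,"wy":0,"wz":0},{"fingers":0.25,"dx":0,"dy":0,"dz":0,"wx":0,"wy":0,"wz":0},{"fingers":0.25,"dx":0,"dy":0,"dz":0,"wx":0,"wy":0,"wz":0}]'
python3 - <<'E'
from h import *
from bench import get_image
d=get_image("scene"); np.savez("pics/r3.npz",**d); u,v=325,75
cv2.imwrite("pics/r3.png",cv2.resize(d["color"][v:v+90,u:u+120,::-1],(800,600),interpolation=cv2.INTER_CUBIC))
E
```

```text
t: 28.05
ee_pos: [0.5262, 0.2802, 0.2518]
tcp_rot: [0.0, 1.0, -0.026, 0.0]
ft_force: [-0.0, 0.5, 0.4]
width: 0.0589
finger_force: 0.0
```

View pics/r3.png

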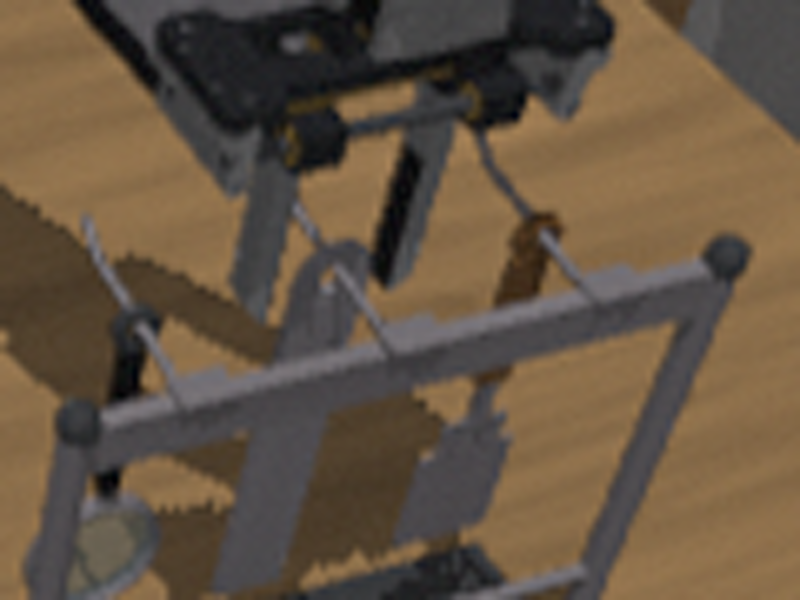

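The ruler hangs on the middle prong: the wire passes through the hole at (335,270) and the fingers stand clear on both sides. I'll rise straight up, then check that it is at rest.

```bash
python3 -m crank '[{"fingers":0.25,"dx":0,"dy":0,"dz":-0.1,"wx":0,"wy":0,"wz":0},{"fingers":0.25,"dx":0,"dy":0,"dz":-0.25,"wx":0,"wy":0,"wz":0},{"fingers":0.25,"dx":0,"dy":0,"dz":-0.4,"wx":0,"wy":0,"wz":0},{"fingers":0.25,"dx":0,"dy":0,"dz":-0.6,"wx":0,"wy":0,"wz":0},{"fingers":0.25,"dx":0,"dy":0,"dz":-0.8,"wx":0,"wy":0,"wz":0},{"fingers":0.25,"dx":0,"dy":0,"dz":-1,"wx":0,"wy":0,"wz":0}]' >/dev/null
python3 -m crank '[{"fingers":0.25,"dx":-0.4,"dy":0,"dz":-0.1,"wx":0,"wy":0,"wz":0},{"fingers":0.25,"dx":-0.8,"dy":0,"dz":-0.1,"wx":0,"wy":0,"wz":0},{"fingers":0.25,"dx":-1,"dy":0,"dz":-0.1,"wx":0,"wy":0,"wz":0},{"fingers":0.25,"dx":-1,"dy":0,"dz":-0.1,"wx":0,"wy":0,"wz":0},{"fingers":0.25,"dx":-1,"dy":0,"dz":-0.1,"wx":0,"wy":0,"wz":0},{"fingers":0.25,"dx":-1,"dy":0,"dz":-0.1,"wx":0,"wy":0,"wz":0},{"fingers":0.25,"dx":-1,"dy":0,"dz":-0.1,"wx":0,"wy":0,"wz":0},{"fingers":0.25,"dx":-1,"dy":0,"dz":-0.1,"wx":0,"wy":0,"wz":0}]'
cat > chk.py <<'E'
from h import *
from bench import get_image
d=get_image("scene"); p=cloud(d); n=np.array([1,-.0525,0])/1.0014; t=np.array([.0525,1,0])/1.0014
rel=p-np.array([.584,.2762,.27]); X=rel@n; Y=rel@t; Z=rel[...,2]
m=(abs(Y)<.03)&(X<-.01)&(X>-.12)&(Z<.01)&(Z>-.21)&(p[...,2]>.05)
for lo in np.arange(-.21,.01,.03):
    k=m&(Z>lo)&(Z<lo+.03)
    if k.sum()>4: print(lo.round(2),k.sum(),np.median(X[k]).round(4),np.median(Y[k]).round(4))
E
python3 chk.py
python3 -m crank '[{"fingers":0.25,"dx":0,"dy":0,"dz":0,"wx":0,"wy":0,"wz":0},{"fingers":0.25,"dx":0,"dy":0,"dz":0,"wx":0,"wy":0,"wz":0},{"fingers":0.25,"dx":0,"dy":0,"dz":0,"wx":0,"wy":0,"wz":0},{"fingers":0.25,"dx":0,"dy":0,"dz":0,"wx":0,"wy":0,"wz":0},{"fingers":0.25,"dx":0,"dy":0,"dz":0,"wx":0,"wy":0,"wz":0},{"fingers":0.25,"dx":0,"dy":0,"dz":0,"wx":0,"wy":0,"wz":0},{"fingers":0.25,"dx":0,"dy":0,"dz":0,"wx":0,"wy":0,"wz":0},{"fingers":0.25,"dx":0,"dy":0,"dz":0,"wx":0,"wy":0,"wz":0},{"fingers":0.25,"dx":0,"dy":0,"dz":0,"wx":0,"wy":0,"wz":0},{"fingers":0.25,"dx":0,"dy":0,"dz":0,"wx":0,"wy":0,"wz":0},{"fingers":0.25,"dx":0,"dy":0,"dz":0,"wx":0,"wy":0,"wz":0}]' >/dev/null; echo --; python3 chk.py
```

```text
t: 29.85
ee_pos: [0.4267, 0.2854, 0.3614]
tcp_rot: [0.0, 1.0, -0.026, -0.0]
ft_force: [-0.2, -0.1, 0.3]
width: 0.0588
finger_force: 0.0
-0.21 47 -0.0506 -0.0007
-0.18 64 -0.05 -0.0018
-0.15 70 -0.0499 -0.0025
-0.12 72 -0.0493 -0.0015
-0.09 5 -0.0492 0.0029
-0.06 49 -0.0482 -0.0032
-0.03 76 -0.0478 -0.003
0.0 59 -0.0468 -0.0008
--
-0.21 47 -0.0503 0.0008
-0.18 62 -0.05 -0.0023
-0.15 69 -0.0496 -0.0011
-0.12 73 -0.0491 -0.0017
-0.06 47 -0.0472 -0.0026
-0.03 80 -0.0476 -0.0024
0.0 60 -0.0474 -0.001
```

The ruler hangs plumb and still, about 50 mm out from the prong's root, so I'm handing in.

```bash
python3 -c "
from bench import job; print(job.job_done())"
```

```text
the job is handed in; nothing more can be done
None
```

I handed the job in at about 31 s: the ruler hangs by its hole on the middle prong, about 50 mm from the root, within about 0.02 rad of plumb and still in the last two camera checks; my first grasp at the hole end missed and shifted the ruler slightly on the counter, the second held; no verdict was shown.

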